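# Dish in the photo stand, camera boom drawn out and held

### The arm

A 6-joint arm with a two-finger parallel gripper is mounted at the origin on the work surface; the furniture and walls round the work are solid. World frame = base frame: x ahead of the robot, y to its left, z up, the work surface at z = 0. Lengths are in m, angles in degrees, forces in N, time in s.
With the tool pointing down it reaches from about 0.4 to 0.825 m from the base axis. Payload 7 kg.
Tool frame: the origin (TCP) lies on the centre line of the jaws, within the pads' length; the fingertips stand 8 mm ahead of it and the grasp point (between the pads) lies 11 mm behind it; z points along the fingers, y is the line along which they close (so a half turn about z gives the same grasp; the last joint's range is limited). The gripper opens to 88 mm and grips with 3 to 60 N. Pads are 19 mm wide; open, the fingers measure 130 mm over their backs; the gripper's body (78 mm by 193 mm) begins 47 mm behind the grasp point.
Start: joints at [-51.904, 20.546, 0.682, 0, -70.136, -16.507], TCP at [0.248, -0.628, 0.235] pointing down, gripper open.
Joint ranges: [-176.03, 176.03], [-82.01, 121.73], [-58.28, 71.71], [-173.87, 95.51], [-174.79, -0.11], [-173.66, 173.66]. Speed limits (degrees/s): [136.94, 136.94, 172.46, 180, 180, 180].

### API

Orientations are given as [roll, pitch, yaw] about the fixed x, y, z axes, in that order (R = Rz(yaw) Ry(pitch) Rx(roll)).
In Python, from plant import ctrl, vision gives the robot as it stands. The module is installed in compiled form; this text tells all that it offers.
- The arm moves only by the tool move_arm, never from a script. Its argument "moves" is one flat list of numbers, 7 for each row, row after row: the finger opening in cm, from 0 to 8.76, then the shift along the tool's x, y, z in cm, then the turn, a rotation vector about the tool's x, y, z in rad. A call has 1 to 8 rows; each row shifts and turns the commanded pose from where the row before left it, along the tool's axes as they then stand; what a row does not reach is not made up. A row lasts 1/10 s, in which the tool goes at most 50 mm and 8.59 degrees, less where a joint would pass 70% of its speed; a pose out of reach is approached as far as the arm can. A call with a gripper value outside its range is refused whole. The fingers move at their own pace and stop on an object; the grip force is fixed at half the most. Time passes only in rows, so rows that do not move let the fingers close. It gives the time, the measured TCP pose, the force, the opening and the grip force at its end, in the units of the state.
- ctrl.get_obs(): the state, without advancing time (a new reading comes with each control period).
- vision.snapshot(name): name is "side" or "top"; returns (picture, depth): 400x640x3 uint8, red, green, blue; 400x640 float32, m along the optical axis (not along the pixel's ray), 0 where there is no reading.
- vision.camera_model(name): a dict with "vertical_fov" (degrees; the focal length in pixels is half the picture's height over the tangent of half this angle, whatever the lens; pixels are square), "cx", "cy" (the principal point, pixels), "cam_to_world" (4x4, takes a point from camera to world coordinates). Camera axes: x right, y down, z forward; pixel columns grow to the right and rows downward; lengths in m; the calibration is good to about 2 mm. A picture is of the moment at which its call begins. camera_model takes no time and is no camera call.
- ctrl.close_job(): hands the job in; it is judged then, once.
The state is a dict: "clock": time; "joint_pos": joint angles; "qvel": joint speeds; "tau": joint torques, N m; "tool_pos": TCP position; "orientation": TCP orientation; "force": force on the tool from outside, world axes, zero at the start; "moment": the same for the moment, N m; "opening": finger opening in m; "gripper_force": force on a finger pad.
Only numpy, scipy, OpenCV 4.12 (cv2) and the standard library are available. Lean on these libraries where they do the work, as an engineer would, in place of code of your own. Each camera call takes 0.05 s, during which the arm holds its last target. There are 200 camera calls.

### The job

Get the soil sample ready for its picture: set the small dish, open side up, flat between the four pins of the photo stand and let go of it. Then pinch the grip on the camera head so that its lock button is squeezed in, draw the spring-loaded boom out to its 100 mm line (the second long line, level with the mouth of the sleeve) and finish there still holding the grip, because the boom springs back if you let go. Leave the other things on the bench alone.

Things in the scene. Friction and masses are not known exactly. Their poses are not given: they have to be found in the camera images.
- stand: photo stand, fixed to the bench: grey base plate 150 x 375 x 12 mm, column, and a level 30 x 30 mm aluminium sleeve, top at 150 mm. Origin on the bench under the dish nest. Its y axis runs from the nest along the boom to the column; the boom comes out along -y. Plate: x -75 to 75, y -65 to 310 mm; sleeve: y 150 to 358 mm; steel catch beside its mouth: x -23 to -8, y 115 to 172, top 171 mm
- nest_center (a point): centre of the dish nest on the base plate's top face (12 mm above the bench), axes as the stand's. Four steel pins 8 mm thick, 10 mm high, with coned tips stand 37.5 mm from it on the diagonals (45 degrees to the stand's axes): 1.5 mm play round the dish. Between neighbouring pins, on the +x, -x, +y and -y sides, 45 mm are free for a finger. Nothing is above the nest while the boom is parked
- dish_center (a point): centre of the loose sample dish, half-way up: a round clear dish with dark soil in it, 64 mm across and 12 mm high, about 40 g, lying open side up on the bench. z points out of the open side
- dish: the same dish; origin at the centre of its underside
- camera_head: camera head on the end of the boom: black block 42 mm each way, its top 158 mm above the bench, a lens below looking down (lowest point 99 mm up), the grip on top. Origin on the lens axis at boom height (135 mm), axes as the stand's. Parked, the lens axis is 100 mm from the nest centre towards the column (+y); with the boom at 100 mm it is over the nest
- grip_center (a point): point to pinch on the camera head's grip, 180 mm above the bench, midway between the pinched faces when the button is in; axes as the stand's. The grip is a black upright block, 30 mm along y, from 158 to 197 mm above the bench, pinched along x: fixed ribbed face on +x, 19 mm from this point; lock button on -x, 25 mm from it when out, 19 when in (44 mm wide, 38 squeezed)
- lock_button (a joint): lock button of the boom: grey pad, 17 mm along y and 21 mm high, on the -x side of the grip, moves towards +x. 0 = out (locks the parked boom), 0.006 m = fully in; spring 1.5 N when out, 4.5 N when in. Pressed in more than 0.005 its latch nose is clear of the catch and the boom can move
- boom (a joint): how far the boom is drawn out of the sleeve, m: 0 = parked and locked, 0.155 = end stop. A spring of 4.5 to 6 N pulls it back; run right back, it latches again. The bar has a short line every 10 mm and a line right across at 50, 100 and 150 mm; at 0.100 the second long line is level with the sleeve mouth
- sleeve_mouth (a point): upper edge of the black bush round the sleeve's mouth, whose front face is where the scale is read; axes as the stand's
- beaker_center (a point): bystander: small glass beaker 52 mm across, 63 mm high; point on its axis 30 mm up. Not to be moved
- vial_center (a point): bystander: sample vial 22 mm across, 60 mm high; point on its axis 30 mm up. Not to be moved
- tweezers: bystander: steel tweezers 115 x 18 x 8 mm lying on the bench, origin at the centre of the underside. Not to be moved
Things that resemble listed ones, but are neither listed nor needed, are in the scene too. Of the things like the dish, leave any that is green or red; of the rest the larger one is meant.

How it is judged (in metres and radians):
On the way, in this order (a step that is already met when the one before it is completed fails the run):
1. the dish lies open side up and flat between the four pins, let go, the boom still parked (horizontal distance between dish_center and nest_center below 0.004 m and z of dish_center in the frame of nest_center between 0.003 and 0.009 m and angle between dish_center's own z axis and vertical below 0.1 rad and contact force between the fingers and dish below 0.05 N and value of joint boom below 0.01 m), for 0.2 s.
2. the lock button is squeezed in while the boom is still parked (value of joint lock_button above 0.004 m and value of joint boom below 0.015 m), for 0.05 s.
3. the boom stands at the second long line, held by the grip (value of joint boom between 0.096 and 0.104 m and contact force between the fingers and camera_head above 2 N), for 0.2 s.
At the end, for the whole second after the job is handed in: The boom is held still at 100 mm (within 4 mm) with the fingers on the camera head's grip (more than 2 N), and the dish lies open side up and flat between the four pins (within 4 mm of the nest centre, seated on the plate), untouched (all of step 3 and velocity of joint boom between -0.02 and 0.02 m/s and horizontal distance between dish_center and nest_center below 0.004 m and z of dish_center in the frame of nest_center between 0.003 and 0.009 m and angle between dish_center's own z axis and vertical below 0.1 rad and contact force between the fingers and dish below 0.05 N); the arm keeps its last pose, push and grip.
It fails at once if the beaker is moved more than 20 mm (distance of beaker_center from where it was at the start of the episode above 0.02 m).
It fails at once if the vial is moved more than 20 mm (distance of vial_center from where it was at the start of the episode above 0.02 m).
It fails at once if the tweezers is moved more than 20 mm (distance of tweezers from where it was at the start of the episode above 0.02 m).
It also fails if it takes over 48 s, if anything falls off the work surface, if the arm or the gripper's body presses on something with over 40 N, if the wrist force passes 120 N, or if a joint passes its speed limit or range.

## Working session

There is one attempt and no reset: what is moved stays moved. The work goes in short steps, Python scripts to look and compute and a tool call to move; the robot and the scene stay as the last step left them, time stands still between calls to the robot, and variables do not carry over. Pictures are saved under pics/ and viewed, at most 10 in all, crops included, and the job is handed in when it is done.

Besides the shell and the picture viewer there is one more tool, called after "Request:" by a JSON object that holds its "method" and its "body", one argument or row to a line. move_arm: Moves the arm, as the interface text tells. Its arguments: {"type":"object","properties":{"moves":{"type":"array"}},"required":["moves"]}

```bash
mkdir -p pics
cat > h.py <<'E'
import numpy as np, cv2
from plant import ctrl, vision
def snap(n):
    im,d=vision.snapshot(n); m=vision.camera_model(n); return im,d,m
def f(m): return 200/np.tan(np.radians(m['vertical_fov'])/2)
def pts(d,m):
    v,u=np.mgrid[0:400,0:640]; k=f(m)
    c=np.stack([(u-m['cx'])/k*d,(v-m['cy'])/k*d,d,np.ones_like(d)],-1)
    return (c@np.array(m['cam_to_world']).T)[...,:3]
E
python3 - <<'E'
from h import *
a=[]
for n in('top','side'):
    im,d,m=snap(n); np.savez(n+'.npz',im=im,d=d); cv2.imwrite(f'pics/{n}0.png',im[...,::-1]); print(n,m)
print(ctrl.get_obs())
E
```

```text
top {'vertical_fov': 52.157550864485614, 'cx': 318.10642082071, 'cy': 199.4311201729496, 'cam_to_world': array([[ 0.02875753, -0.99691781,  0.07299242,  0.45396407],
       [-0.99952551, -0.0294851 , -0.00890955, -0.06802772],
       [ 0.01103428, -0.07270157, -0.9972927 ,  1.03422375],
       [ 0.        ,  0.        ,  0.        ,  1.        ]])}
side {'vertical_fov': 55.13650139798003, 'cx': 328.3458082704546, 'cy': 196.15080812405395, 'cam_to_world': array([[-0.98474395, -0.0839058 ,  0.15244399,  0.40726954],
       [-0.17285517,  0.3709362 , -0.91242941,  0.77696839],
       [ 0.02001113, -0.92486007, -0.37978073,  0.48492675],
       [ 0.        ,  0.        ,  0.        ,  1.        ]])}
{'clock': 0.1, 'joint_pos': array([-5.19039583e+01,  2.05887560e+01,  6.39639727e-01, -1.86213518e-02,
       -7.01371502e+01, -1.65087588e+01]), 'qvel': array([-0.04088623, -0.15145025,  0.08712714,  0.01534503, -0.08543122,
       -0.01676445]), 'tau': array([-1.04226827e-03, -5.84162199e+01,  2.93752849e+01,  7.01546565e+00,
        1.01941256e-02, -6.34711841e-05]), 'tool_pos': array([ 0.24818638, -0.62725383,  0.2337022 ]), 'orientation': array([ 1.79912315e+02, -7.73151435e-03, -1.58419051e+02]), 'force': array([ 0.44825298, -0.54686736, -0.1083131 ]), 'moment': array([-0.02959009,  0.0065772 , -0.04201866]), 'gripper_force': 0.0, 'opening': 0.0878143422740213}
```

View pics/top0.png

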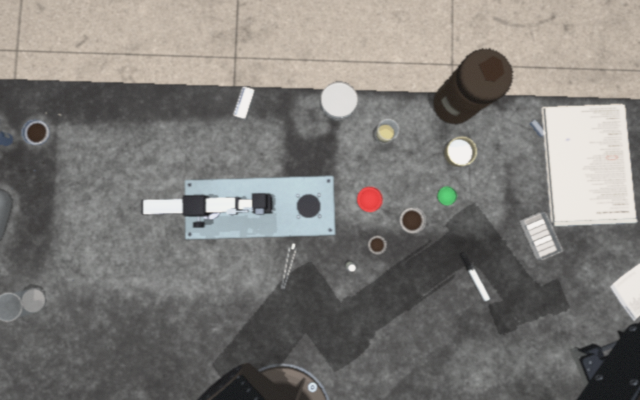

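View pics/side0.png

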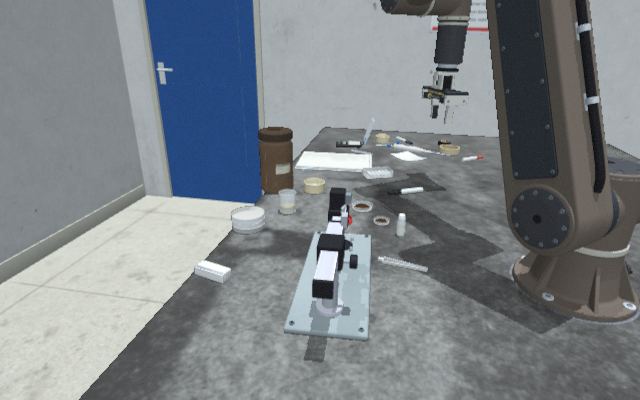

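Top view candidates for the dish: dark soil dish (412,220), smaller dark dish (377,244), red (369,199), green (447,196), distant dark cup (36,131), cream cup (460,151) and white jar (339,99). The nest, a dark disc, is at (308,206), the parked head at (262,203), the vial at (351,267), the tweezers at (288,265) and the beaker at (386,130). The side view shows the same bench from the column's end. I choose (412,220) and check it in a crop.

Run:
```python
from h import *
z=np.load('top.npz'); im,d=z['im'],z['d']; m=vision.camera_model('top'); P=pts(d,m)
c=im[165:285,230:430]; cv2.imwrite('pics/c1.png',cv2.resize(c,(800,480),interpolation=cv2.INTER_CUBIC)[...,::-1])
for n,(u,v) in dict(dish=(412,220),small=(377,244),red=(369,199),far=(36,131),nest=(308,206),plate=(325,190),head=(262,203),vial=(351,267),beaker=(386,130),bench=(440,250)).items(): print(n,P[v,u].round(4))
# plate corners: top face height ~12mm
M=((P[...,2]>.006)&(P[...,2]<.020)).astype(np.uint8); M[:,:150]=0;M[:,350:]=0;M[:150]=0;M[260:]=0
M=cv2.morphologyEx(M,cv2.MORPH_OPEN,np.ones((5,5)))
q=P[M>0][:,:2].astype(np.float32); print(len(q),cv2.minAreaRect(q)); print(cv2.boxPoints(cv2.minAreaRect(q)))
```

```text
dish [ 0.4842 -0.3148  0.0077]
small [ 0.4216 -0.2281  0.0058]
red [ 0.5336 -0.2049  0.0121]
far [0.6819 0.6425 0.0061]
nest [ 0.5115 -0.0523  0.0133]
plate [ 0.5533 -0.0938  0.0098]
head [0.5047 0.0396 0.1942]
vial [ 0.3675 -0.159   0.0604]
beaker [ 0.7081 -0.2428  0.0233]
bench [ 0.4109 -0.3883  0.0005]
7027 ((0.5054426193237305, 0.06831921637058258), (0.1499360054731369, 0.37445133924484253), 3.3089382648468018)
[[ 0.41979298  0.2509056 ]
 [ 0.44140622 -0.12292144]
 [ 0.5910922  -0.11426717]
 [ 0.569479    0.25955987]]
```

View pics/c1.png

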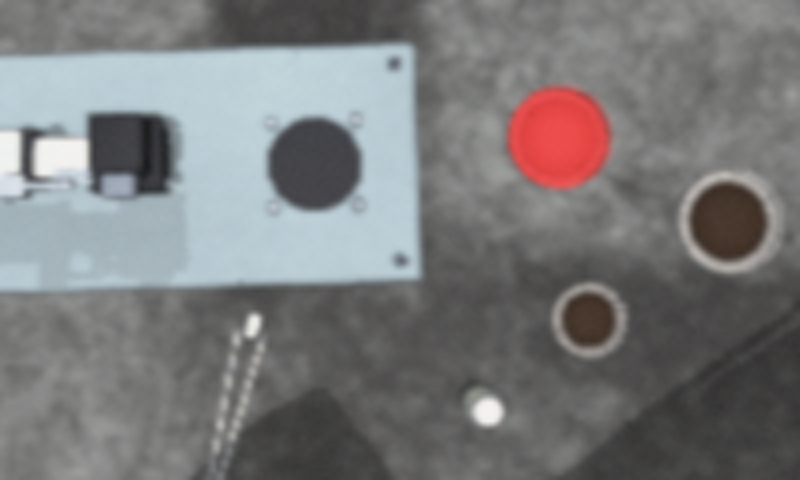

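The crop confirms it. (728,222) is the larger soil dish, about 63 mm across, and (590,320) is the smaller decoy. The four pins surround the dark nest disc at (314,164).

```bash
cat >> h.py <<'E'
def ray(u,v,z,m):
    k=f(m); T=np.array(m['cam_to_world']); r=T[:3,:3]@[(u-m['cx'])/k,(v-m['cy'])/k,1]; o=T[:3,3]
    return (o+r*(z-o[2])/r[2])[:2]
def centroid(mask,u0,v0,u1,v1):
    s=mask[v0:v1,u0:u1].astype(np.uint8); n,l,st,c=cv2.connectedComponentsWithStats(s); i=1+st[1:,4].argmax()
    return c[i]+[u0,v0], st[i,4], st[i,2:4]
E
python3 - <<'E'
from h import *
m=vision.camera_model('top'); ims=[np.load('top.npz')['im'].astype(int)]
im=ims[0]
c,a,w=centroid((im[...,0]-im[...,2]>12)&(im.sum(2)<260),395,203,430,238); print('soil',c,a,w,ray(*c,.008,m))
c,a,w=centroid(im.sum(2)<330,290,188,327,226); print('disc',c,a,w,ray(*c,.012,m))
p=np.array([(272,122),(356,119),(360,205),(274,207)]).mean(0)
c=(p+.5)/4-.5+[230,165]; print('pins',c,ray(*c,.02,m))
c,a,w=centroid((im[...,0]-im[...,1]>80),350,180,390,220); print('red',c,ray(*c,.012,m))
s=ctrl.get_obs(); print(s['tool_pos'],s['orientation'])
E
```

```text
soil [411.58029197 219.97810219] 274 [18 19] [ 0.48422735 -0.31371398]
disc [308.14427861 205.61442786] 402 [23 22] [ 0.51252009 -0.05266168]
pins [308.5    205.4375] [ 0.51252802 -0.05365204]
red [369.16533865 198.96613546] [ 0.53374396 -0.20533995]
[ 0.24818638 -0.62725383  0.2337022 ] [ 1.79912315e+02 -7.73151435e-03 -1.58419051e+02]
```

```bash
cat >> h.py <<'E'
from scipy.spatial.transform import Rotation as Ro
def plan(target,yaw,n=None):
    s=ctrl.get_obs(); R=Ro.from_euler('xyz',s['orientation'],degrees=True); G=Ro.from_euler('xyz',[180,0,yaw],degrees=True)
    rv=(R.inv()*G).as_rotvec(); dp=np.array(target)-s['tool_pos']
    k=max(int(np.ceil(max(np.linalg.norm(rv)/.148,np.linalg.norm(dp)/.048))),1); k=max(k,n or 1)
    for i in range(k):
        t=R.inv().apply(dp/k)*100; print(*t.round(2),*(rv/k).round(4)); R=R*Ro.from_rotvec(rv/k)
E
python3 -c "
from h import *
plan([.484,-.314,.235],-86.7)"
```

```text
-3.72 2.27 -0.01 0.0002 0.0001 -0.1391
-4.0 1.74 -0.01 0.0002 0.0001 -0.1391
-4.2 1.16 -0.01 0.0002 0.0001 -0.1391
-4.32 0.57 -0.01 0.0002 0.0001 -0.1391
-4.36 -0.03 -0.01 0.0002 0.0001 -0.1391
-4.31 -0.64 -0.01 0.0002 0.0001 -0.1391
-4.18 -1.23 -0.01 0.0002 0.0001 -0.1391
-3.97 -1.8 -0.01 0.0002 0.0001 -0.1391
-3.68 -2.33 -0.01 0.0002 0.0001 -0.1391
```

Request:
{"method": "move_arm", "body": {
  "moves": [8.76,-3.72,2.27,0,0,0,-0.139,8.76,-4.0,1.74,0,0,0,-0.139,8.76,-4.2,1.16,0,0,0,-0.139,8.76,-4.32,0.57,0,0,0,-0.139,8.76,-4.36,-0.03,0,0,0,-0.139,8.76,-4.31,-0.64,0,0,0,-0.139,8.76,-4.18,-1.23,0,0,0,-0.139,8.76,-3.97,-1.8,0,0,0,-0.139]
}}

```text
clock: 0.9
tool_pos: [0.4588, -0.3475, 0.2344]
orientation: [180.0, 0.0, -94.4]
force: [-0.1, -1.0, 0.2]
opening: 0.0876
gripper_force: 0.0
```

Request:
{"method": "move_arm", "body": {
  "moves": [8.76,-3.68,-2.33,0,0,0,-0.139,8.76,0,0,0,0,0,0,8.76,0,0,0,0,0,0]
}}

```text
clock: 1.2
tool_pos: [0.4849, -0.3134, 0.2342]
orientation: [180.0, 0.0, -86.6]
force: [-0.1, -0.9, 0.7]
opening: 0.0876
gripper_force: 0.0
```

```bash
python3 -c "
from h import *
plan([.484,-.314,.010],-86.7)"
```

```text
0.01 0.01 4.48 0.0001 0.0001 0.0002
0.01 0.02 4.48 0.0001 0.0001 0.0002
0.01 0.02 4.48 0.0001 0.0001 0.0002
0.01 0.02 4.48 0.0001 0.0001 0.0002
0.01 0.02 4.48 0.0001 0.0001 0.0002
```

Request:
{"method": "move_arm", "body": {
  "moves": [8.76,0.05,0.08,4.5,0,0,0,8.76,0,0,4.5,0,0,0,8.76,0,0,4.5,0,0,0,8.76,0,0,4.5,0,0,0,8.76,0,0,2.4,0,0,0,8.76,0,0,1,0,0,0,8.76,0,0,0.9,0,0,0,8.76,0,0,0,0,0,0]
}}

```text
clock: 2.0
tool_pos: [0.4835, -0.3155, 0.0114]
orientation: [180.0, 0.0, -86.8]
force: [0.0, 0.2, 0.4]
opening: 0.0875
gripper_force: 0.0
```

Run:
```python
from h import *
print(ctrl.get_obs()['tool_pos'])
im,d,m=snap('side'); T=np.linalg.inv(m['cam_to_world']); k=f(m)
c=T@[.484,-.314,.01,1]; u,v=int(k*c[0]/c[2]+m['cx']),int(k*c[1]/c[2]+m['cy']); print(u,v)
a=cv2.resize(im[v-35:v+25,u-40:u+40],(640,480),interpolation=cv2.INTER_CUBIC)
im2,_,_=snap('top'); b=cv2.resize(im2[190:250,380:440],(480,480),interpolation=cv2.INTER_CUBIC)
o=np.hstack([cv2.resize(a,(400,300)),cv2.resize(b,(300,300))]); cv2.imwrite('pics/c2.png',o[...,::-1])
```

```text
[ 0.48347556 -0.31546493  0.011398  ]
361 205
```

View pics/c2.png

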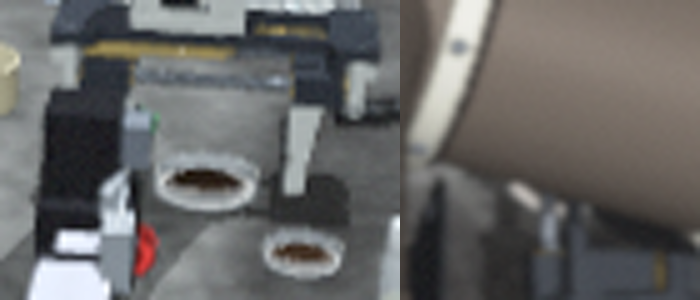

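The side crop (left half) shows the dish at (205,180) between the fingers, with the right fingertip at (295,190) and the left finger behind the camera head. The top view is blocked by the arm. I'll close now.

Request:
{"method": "move_arm", "body": {
  "moves": [8.76,-0.15,0,0.14,0,0,0,5,0,0,0,0,0,0,5,0,0,0,0,0,0,5,0,0,0,0,0,0,5,0,0,0,0,0,0,5,0,0,0,0,0,0,5,0,0,0,0,0,0,5,0,0,0,0,0,0]
}}

```text
clock: 2.9
tool_pos: [0.4837, -0.3135, 0.0104]
orientation: [-180.0, -0.0, -86.7]
force: [0.1, 2.9, 4.0]
opening: 0.0625
gripper_force: 30.3
```

Request:
{"method": "move_arm", "body": {
  "moves": [5,0,0,-1,0,0,0,5,0,0,-3,0,0,0,5,0,0,-3,0,0,0,5,0,0,0,0,0,0,5,0,0,0,0,0,0]
}}

```text
clock: 3.4
tool_pos: [0.484, -0.3136, 0.0813]
orientation: [-179.9, -0.0, -86.7]
force: [-0.2, 0.9, -1.5]
opening: 0.0624
gripper_force: 30.2
```

Run:
```python
from h import *
plan([.5125,-.0535,.075],-86.7,8)
```

```text
-3.23 -0.54 0.08 -0.0002 -0.0001 -0.0001
-3.23 -0.54 0.08 -0.0002 -0.0001 -0.0001
-3.23 -0.54 0.08 -0.0002 -0.0001 -0.0001
-3.23 -0.54 0.08 -0.0002 -0.0001 -0.0001
-3.23 -0.54 0.08 -0.0002 -0.0001 -0.0001
-3.23 -0.54 0.08 -0.0002 -0.0001 -0.0001
-3.23 -0.54 0.08 -0.0002 -0.0001 -0.0001
-3.23 -0.54 0.08 -0.0002 -0.0001 -0.0001
```

Request:
{"method": "move_arm", "body": {
  "moves": [5,-2.5,-0.4,0,0,0,0,5,-3.5,-0.6,0.1,0,0,0,5,-3.5,-0.6,0.1,0,0,0,5,-3.5,-0.6,0.1,0,0,0,5,-3.5,-0.6,0.1,0,0,0,5,-3.5,-0.6,0.1,0,0,0,5,-3.4,-0.6,0.1,0,0,0,5,-2.4,-0.3,0,0,0,0]
}}

```text
clock: 4.2
tool_pos: [0.5112, -0.0517, 0.0732]
orientation: [179.9, -0.0, -86.7]
force: [0.3, -0.7, -0.3]
opening: 0.0624
gripper_force: 30.2
```

Request:
{"method": "move_arm", "body": {
  "moves": [5,0,0,1,0,0,0,5,0,0,1,0,0,0,5,0,0,0,0,0,0,5,0,0,0,0,0,0]
}}

```text
clock: 4.6
tool_pos: [0.5111, -0.0544, 0.0534]
orientation: [179.9, -0.0, -86.8]
force: [-0.0, 0.3, 0.3]
opening: 0.0625
gripper_force: 30.2
```

Run:
```python
from h import *
print(ctrl.get_obs()['tool_pos'])
im,d,m=snap('side'); T=np.linalg.inv(m['cam_to_world']); k=f(m)
c=T@[.5125,-.0535,.03,1]; u,v=int(k*c[0]/c[2]+m['cx']),int(k*c[1]/c[2]+m['cy']); print(u,v)
a=cv2.resize(im[v-40:v+35,u-50:u+50],(400,300),interpolation=cv2.INTER_CUBIC)
im2,d2,m2=snap('top'); np.savez('t2.npz',im=im2,d=d2); b=cv2.resize(im2[170:245,258:358],(400,300),interpolation=cv2.INTER_CUBIC)
cv2.imwrite('pics/c3.png',np.hstack([a,b])[...,::-1])
```

```text
[ 0.5111122  -0.0544126   0.05338061]
340 238
```

View pics/c3.png

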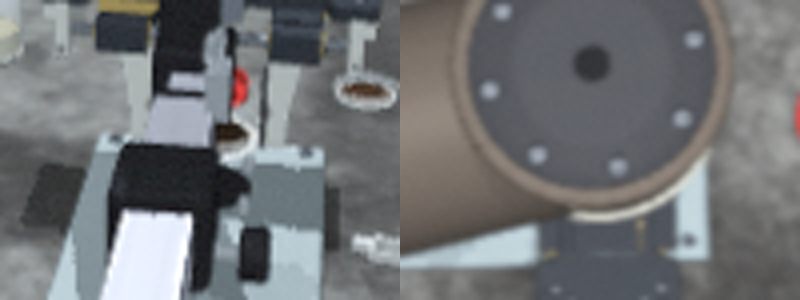

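The side crop shows the fingers on either side of the nest, with the soil dish partly visible at (232,135). The top view is blocked. I'll lower gently and watch the force.

Request:
{"method": "move_arm", "body": {
  "moves": [5,-0.08,-0.14,0.5,0,0,0,5,0,0,0.8,0,0,0,5,0,0,0.5,0,0,0,5,0,0,0,0,0,0,5,0,0,0,0,0,0]
}}

```text
clock: 5.2
tool_pos: [0.513, -0.0526, 0.0359]
orientation: [180.0, -0.0, -86.7]
force: [0.5, 0.6, -0.8]
opening: 0.0624
gripper_force: 30.2
```

Request:
{"method": "move_arm", "body": {
  "moves": [5,0,0,0.2,0,0,0,5,0,0,0.2,0,0,0,5,0,0,0,0,0,0,5,0,0,0,0,0,0]
}}

```text
clock: 5.6
tool_pos: [0.5132, -0.0525, 0.0322]
orientation: [-180.0, 0.0, -86.7]
force: [1.1, -0.0, -0.1]
opening: 0.0627
gripper_force: 30.2
```

Request:
{"method": "move_arm", "body": {
  "moves": [5,0.05,0,0.2,0,0,0,5,0,0,0.2,0,0,0,5,0,0,0,0,0,0,5,0,0,0,0,0,0]
}}

```text
clock: 6.0
tool_pos: [0.5131, -0.0531, 0.028]
orientation: [180.0, -0.0, -86.7]
force: [0.1, 0.5, -1.2]
opening: 0.0626
gripper_force: 30.2
```

Request:
{"method": "move_arm", "body": {
  "moves": [5,0,0,0.2,0,0,0,5,0,0,0.2,0,0,0,5,0,0,0,0,0,0,5,0,0,0,0,0,0]
}}

```text
clock: 6.4
tool_pos: [0.5132, -0.0531, 0.0241]
orientation: [180.0, -0.0, -86.7]
force: [-0.1, 0.4, -0.6]
opening: 0.0626
gripper_force: 30.2
```

No contact force, so the dish is already down between the pins. I'll lower the last 1.5 mm and release.

Request:
{"method": "move_arm", "body": {
  "moves": [5,0,0,0.1,0,0,0,5,0,0,0.05,0,0,0,5,0,0,0,0,0,0,7,0,0,0,0,0,0,8.7,0,0,0,0,0,0,8.7,0,0,0,0,0,0,8.7,0,0,0,0,0,0,8.7,0,0,0,0,0,0]
}}

```text
clock: 7.2
tool_pos: [0.5132, -0.053, 0.0227]
orientation: [-180.0, 0.0, -86.7]
force: [0.0, 0.1, 0.1]
opening: 0.0865
gripper_force: 0.0
```

Request:
{"method": "move_arm", "body": {
  "moves": [8.7,0,0,-1,0,0,0,8.7,0,0,-3,0,0,0,8.7,0,0,-4.5,0,0,0,8.7,0,0,-4.5,0,0,0,8.7,0,0,-4.5,0,0,0,8.7,4,0,-2,0,0,0,8.7,4.5,0,0,0,0,0,8.7,4.5,0,0,0,0,0]
}}

```text
clock: 8.0
tool_pos: [0.521, -0.1839, 0.2201]
orientation: [-179.8, -0.0, -86.6]
force: [1.4, 0.4, -0.6]
opening: 0.0873
gripper_force: 0.0
```

Request:
{"method": "move_arm", "body": {
  "moves": [8.7,4.5,0,0,0,0,0,8.7,4,0,0,0,0,0,8.7,0,0,0,0,0,0]
}}

```text
clock: 8.3
tool_pos: [0.5249, -0.2716, 0.2179]
orientation: [180.0, -0.0, -87.0]
force: [-0.9, 1.3, 0.3]
opening: 0.0868
gripper_force: 0.0
```

Run:
```python
from h import *
print(ctrl.get_obs()['tool_pos'])
im2,d2,m=snap('top'); b=cv2.resize(im2[170:245,240:340],(800,600),interpolation=cv2.INTER_CUBIC)
cv2.imwrite('pics/c4.png',b[...,::-1]); P=pts(d2,m)
im=im2.astype(int)
c,a,w=centroid((im[...,0]-im[...,2]>12)&(im.sum(2)<260),290,188,330,226); print('soil',c,a,w,ray(*c,.020,m))
print(P[200:212:3,302:315:3,2].round(4))
c,a,w=centroid((P[...,2]>.185)&(P[...,2]<.21),240,180,285,225); print('griptop',c,a,w,ray(*c,.197,m))
```

```text
[ 0.52493391 -0.27164864  0.21790248]Traceback (most recent call last):
  File "<stdin>", line 6, in <module>
  File "h.py", line 14, in centroid
    s=mask[v0:v1,u0:u1].astype(np.uint8); n,l,st,c=cv2.connectedComponentsWithStats(s); i=1+st[1:,4].argmax()
                                                                                            ~~~~~~~~~~~~~~~^^
ValueError: attempt to get argmax of an empty sequence
```

View pics/c4.png

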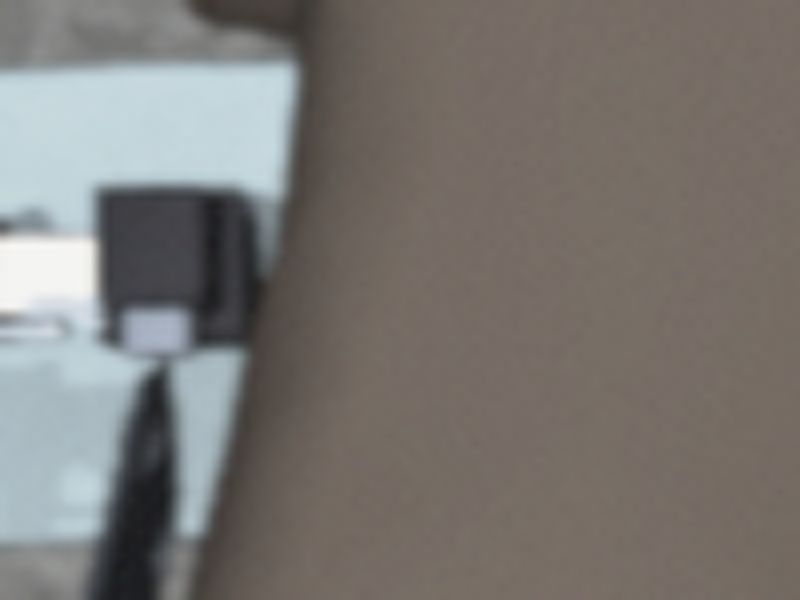

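The arm still hides the nest; the head and its grey button, at (158,330), are clear. I'll move further away.

Request:
{"method": "move_arm", "body": {
  "moves": [8.7,4.5,1.5,0,0,0,0,8.7,4.5,1.5,0,0,0,0,8.7,4.5,1.5,0,0,0,0,8.7,4.5,1.5,0,0,0,0,8.7,4,1.5,0,0,0,0,8.7,0,0,0,0,0,0]
}}

```text
clock: 8.95
tool_pos: [0.4613, -0.4948, 0.2175]
orientation: [179.9, -0.0, -86.9]
force: [0.6, -0.2, -1.4]
opening: 0.0872
gripper_force: 0.0
```

Run:
```python
from h import *
print(ctrl.get_obs()['tool_pos'])
im2,d2,m=snap('top'); b=cv2.resize(im2[170:245,240:340],(800,600),interpolation=cv2.INTER_CUBIC)
cv2.imwrite('pics/c5.png',b[...,::-1]); P=pts(d2,m)
print(P[200:212:3,302:315:3,2].round(4))
c,a,w=centroid((P[...,2]>.185)&(P[...,2]<.21),240,180,285,225); print('griptop',c,a,w,ray(*c,.197,m))
im=im2.astype(int)
c,a,w=centroid((im[...,0]-im[...,2]>12)&(im.sum(2)<260),290,188,330,226); print('soil',c,a,w,ray(*c,.020,m))
```

```text
[ 0.46130393 -0.49477021  0.21749776]
[[0.0179 0.0199 0.0175 0.0202 0.0206]
 [0.0189 0.0211 0.0197 0.0216 0.0188]
 [0.0165 0.0178 0.0206 0.0174 0.0198]
 [0.0177 0.0179 0.0167 0.0176 0.0197]]
griptop [259.06737589 202.31914894] 282 [15 22] [0.50572867 0.04531036]
soil [309.01805054 205.38267148] 277 [19 19] [ 0.5127023  -0.05493467]
```

View pics/c5.png

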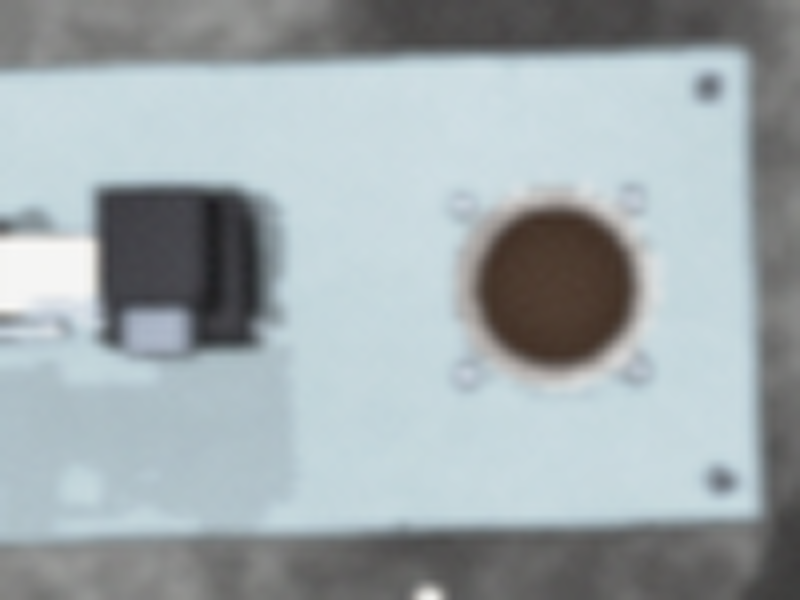

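The soil dish, at (556,285), sits seated in the middle of the four pins at (462,205), (634,200), (637,370) and (467,376). The grip is at about (155,265). Next is the grip.

```bash
python3 -c "
from h import *
plan([.506,.0455,.25],-86.7,14)"
```

```text
-3.82 -0.52 -0.23 0.0 0.0 -0.0002
-3.82 -0.52 -0.23 0.0 0.0 -0.0002
-3.82 -0.52 -0.23 0.0 0.0 -0.0002
-3.82 -0.52 -0.23 0.0 0.0 -0.0002
-3.82 -0.53 -0.23 0.0 0.0 -0.0002
-3.82 -0.53 -0.23 0.0 0.0 -0.0002
-3.82 -0.53 -0.23 0.0 0.0 -0.0002
-3.82 -0.53 -0.23 0.0 0.0 -0.0002
-3.82 -0.53 -0.23 0.0 0.0 -0.0002
-3.82 -0.53 -0.23 0.0 0.0 -0.0002
-3.82 -0.53 -0.23 0.0 0.0 -0.0002
-3.82 -0.53 -0.23 0.0 0.0 -0.0002
-3.82 -0.53 -0.23 0.0 0.0 -0.0002
-3.82 -0.53 -0.23 0.0 0.0 -0.0002
```

Request:
{"method": "move_arm", "body": {
  "moves": [8.7,-3.8,-0.5,-1,0,0,0,8.7,-3.8,-0.5,-1,0,0,0,8.7,-3.8,-0.5,-0.6,0,0,0,8.7,-3.8,-0.5,-0.4,0,0,0,8.7,-3.8,-0.5,0,0,0,0,8.7,-3.8,-0.5,0,0,0,0,8.7,-3.8,-0.5,0,0,0,0,8.7,-3.8,-0.5,0,0,0,0]
}}

```text
clock: 9.8
tool_pos: [0.4853, -0.1829, 0.2484]
orientation: [-179.9, 0.0, -86.6]
force: [1.7, -0.3, 0.2]
opening: 0.087
gripper_force: 0.0
```

Request:
{"method": "move_arm", "body": {
  "moves": [8.7,-3.8,-0.5,0,0,0,0,8.7,-3.8,-0.5,0,0,0,0,8.7,-3.8,-0.5,0,0,0,0,8.7,-3.8,-0.5,0,0,0,0,8.7,-3.8,-0.5,0,0,0,0,8.7,-3.8,-0.5,0,0,0,0,8.7,0,0,0,0,0,0,8.7,0,0,0,0,0,0]
}}

```text
clock: 10.6
tool_pos: [0.5019, 0.0453, 0.2481]
orientation: [-180.0, 0.0, -86.5]
force: [-1.0, -0.1, -0.2]
opening: 0.0869
gripper_force: 0.0
```

```bash
python3 -c "
from h import *
plan([.506,.0455,.172],-86.7,1)"
```

```text
0.0 -0.2 3.8 -0.0002 0.0002 0.0016
0.0 -0.2 3.8 -0.0002 0.0002 0.0016
```

Request:
{"method": "move_arm", "body": {
  "moves": [8.7,0,-0.4,1,0,0,0,8.7,0,0,2,0,0,0,8.7,0,0,2,0,0,0,8.7,0,0,1.5,0,0,0,8.7,0,0,1.1,0,0,0,8.7,0,0,0,0,0,0]
}}

```text
clock: 11.2
tool_pos: [0.5057, 0.0427, 0.1699]
orientation: [179.8, -0.1, -86.8]
force: [0.1, 0.0, -0.7]
opening: 0.0867
gripper_force: 0.0
```

Run:
```python
from h import *
print(ctrl.get_obs()['tool_pos'])
im,d,m=snap('side'); T=np.linalg.inv(m['cam_to_world']); k=f(m)
c=T@[.506,.0455,.17,1]; u,v=int(k*c[0]/c[2]+m['cx']),int(k*c[1]/c[2]+m['cy']); print(u,v)
cv2.imwrite('pics/c6.png',cv2.resize(im[v-35:v+40,u-50:u+50],(800,600),interpolation=cv2.INTER_CUBIC)[...,::-1])
```

```text
[0.50565036 0.04266776 0.16991974]
339 201
```

View pics/c6.png

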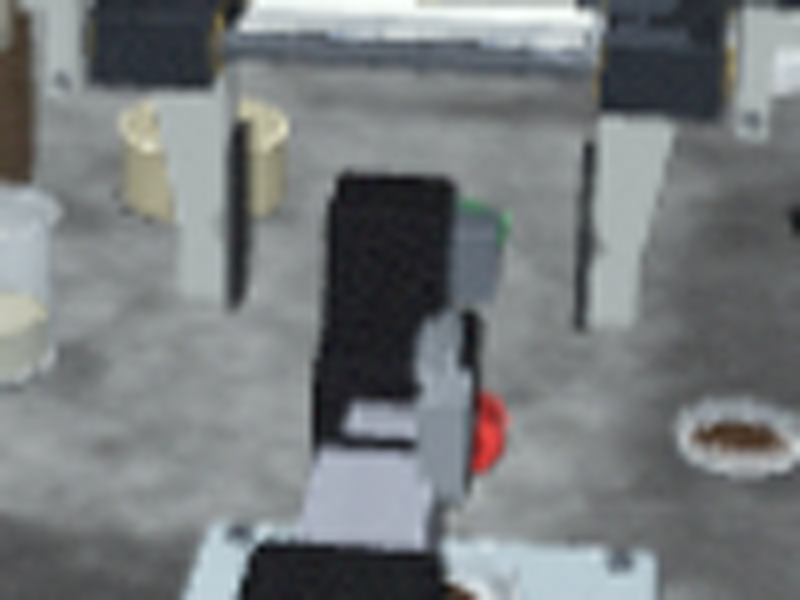

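The side crop shows both fingers well on either side of the grip: fixed face at x≈330 px, button at ≈500 px, fingers' inner faces at 247 and 578. The tool needs about 2 mm more +x, then I'll squeeze.

Request:
{"method": "move_arm", "body": {
  "moves": [8.7,-0.15,-0.2,0,0,0,0,6,0,0,0,0,0,0,3,0,0,0,0,0,0,3,0,0,0,0,0,0,3,0,0,0,0,0,0,3,0,0,0,0,0,0,3,0,0,0,0,0,0,3,0,0,0,0,0,0]
}}

```text
clock: 12.05
tool_pos: [0.5075, 0.0451, 0.1715]
orientation: [179.9, -0.0, -86.8]
force: [-4.6, 1.4, 1.8]
opening: 0.038
gripper_force: 29.9
```

Request:
{"method": "move_arm", "body": {
  "moves": [3,0,0,0,0,0,0,3,0,0,0,0,0,0,3,0,0,0,0,0,0]
}}

```text
clock: 12.35
tool_pos: [0.5075, 0.0452, 0.1715]
orientation: [179.9, -0.0, -86.7]
force: [-5.3, 1.2, 3.9]
opening: 0.0375
gripper_force: 30.0
```

The opening is 38 mm, so the button is fully in. I'll draw the boom out.

Request:
{"method": "move_arm", "body": {
  "moves": [3,0.5,0.05,0,0,0,0,3,1.2,0,0,0,0,0,3,1.5,0,0,0,0,0,3,1.5,0,0,0,0,0,3,1.5,0,0,0,0,0,3,1.5,0,0,0,0,0,3,1.2,0,0,0,0,0,3,0.6,0,0,0,0,0]
}}

```text
clock: 13.15
tool_pos: [0.5129, -0.0495, 0.1715]
orientation: [179.9, 0.1, -86.8]
force: [-3.5, 5.9, 4.1]
opening: 0.0374
gripper_force: 30.0
```

Request:
{"method": "move_arm", "body": {
  "moves": [3,0.4,0,0,0,0,0,3,0,0,0,0,0,0,3,0,0,0,0,0,0,3,0,0,0,0,0,0]
}}

```text
clock: 13.55
tool_pos: [0.5131, -0.0529, 0.1715]
orientation: [179.9, 0.1, -86.7]
force: [-4.0, 5.3, 2.8]
opening: 0.0373
gripper_force: 30.0
```

Run:
```python
from h import *
print(ctrl.get_obs()['tool_pos'])
im,d,m=snap('side'); T=np.linalg.inv(m['cam_to_world']); k=f(m)
c=T@[.504,.08,.15,1]; u,v=int(k*c[0]/c[2]+m['cx']),int(k*c[1]/c[2]+m['cy'])
a=cv2.resize(im[v-35:v+40,u-25:u+25],(400,600),interpolation=cv2.INTER_CUBIC)
im2,d2,m2=snap('top'); 
b=cv2.resize(im2[180:230,200:300],(400,200),interpolation=cv2.INTER_CUBIC); b=cv2.copyMakeBorder(b,0,400,0,0,0)
cv2.imwrite('pics/c7.png',np.hstack([a,b])[...,::-1])
```

```text
[ 0.51314511 -0.05293356  0.17147043]
```

View pics/c7.png

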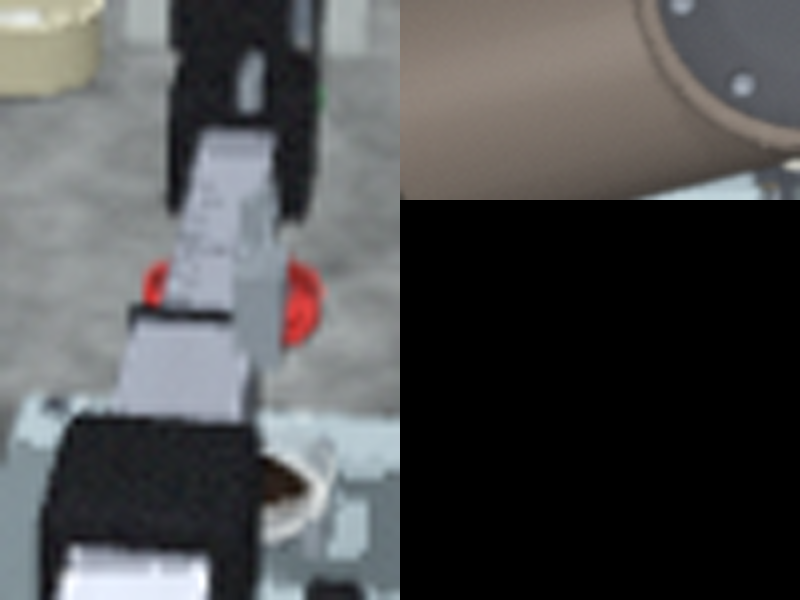

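The side crop shows the bar drawn out between the head (row 130) and the sleeve mouth (row 310). Travel so far is 98.2 mm, so I'll add 1.8 mm and check the scale closely.

Request:
{"method": "move_arm", "body": {
  "moves": [3,0.18,0,0,0,0,0,3,0,0,0,0,0,0,3,0,0,0,0,0,0,3,0,0,0,0,0,0]
}}

```text
clock: 14.05
tool_pos: [0.5133, -0.0547, 0.1715]
orientation: [179.9, 0.1, -86.7]
force: [-4.1, 5.4, 3.7]
opening: 0.0377
gripper_force: 30.0
```

Run:
```python
from h import *
s=ctrl.get_obs();print(s['tool_pos'],s['opening'])
F=[snap('side') for _ in range(8)]; m=F[0][2]; im=np.mean([x[0] for x in F],0)
T=np.linalg.inv(m['cam_to_world']); k=f(m)
def pr(sx,sy,z): # stand coords mm -> px
    t=np.radians(3.3); w=[.5127+(sx*np.cos(t)-sy*np.sin(t))/1e3,-.054+(sx*np.sin(t)+sy*np.cos(t))/1e3,z,1]
    c=T@w; return k*c[0]/c[2]+m['cx'],k*c[1]/c[2]+m['cy']
for y in (21,40,50,100,140,150): print(y,np.round(pr(0,y,.147),1))
u,v=map(int,pr(0,90,.147)); 
a=np.clip((im[v-20:v+25,u-15:u+15]-60)*1.3,0,255).astype(np.uint8)
print(u-15,v-20); cv2.imwrite('pics/c8.png',cv2.resize(a,(400,600),interpolation=cv2.INTER_CUBIC)[...,::-1])
```

```text
[ 0.5132563  -0.05466645  0.17145788] 0.03766469879534843
21 [341.6 197.6]
40 [340.9 200.8]
50 [340.5 202.5]
100 [338.5 211.7]
140 [336.7 219.9]
150 [336.2 222.1]
323 189
```

View pics/c8.png

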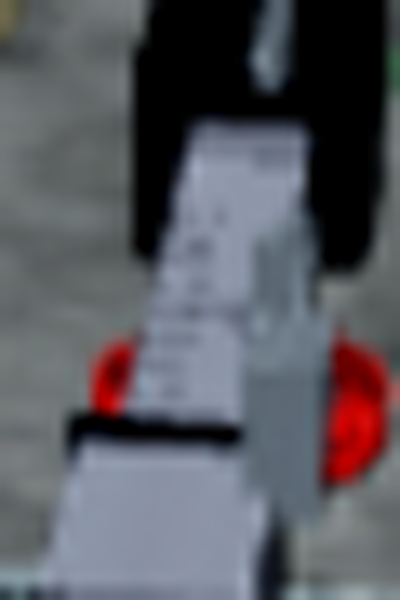

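The long line at row 312 projects to about 50 mm in front of the mouth (211.9 px seen, 211.7 px predicted). The 60–80 marks at rows 338, 363 and 390 follow it. That makes the boom about 100 mm out, which matches the 100.0 mm arm travel.

```bash
python3 -c "
from h import *
print(ctrl.close_job())"
```

```text
the job is handed in; nothing more can be done
None
```

I handed in the job with the dish seated open side up between the four pins and let go, and the boom held at about 100 mm by the squeezed grip; the arm's travel and the scale in the camera picture agree, but no verdict came back.

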